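Click the parts turntable round to the washer tin

TASK

Turn the parts turntable with a fingertip on its knurled rim by one click, in whichever direction brings the low round washer tin to the front pointer, let it settle into that click stop, and take the hand away clear of everything. Pick nothing up: touch only the turntable, so that the tin, jar, anchor case and door stop stay standing in their places and ride round with it, and leave the grip lying on the shelf alone.

Things in the scene. Friction and masses are not known exactly. Their poses are not given: they have to be found in the camera images.
- turntable (a joint): turntable angle, rad, + anticlockwise from above, 0 at the start; turns without limit. Six click stops 60 degrees (1.047 rad) apart, one at 0. Over the crest half-way between stops it takes about 0.35 N m (some 2.6 N along the rim); it then pulls itself into the nearest stop and rests there. A fingertip pressed on the rim with 5 to 15 N and led in an arc turns it by friction without slipping
- turntable_center (a point): on the turntable's axis, at the disc's flat top, 34 mm above the shelf; axes turn with the disc. White plastic disc, level, 300 mm across, 21 mm thick, on a fixed foot. The outermost 30 mm of its top (120 to 150 mm from the axis) is a free, finely ribbed band, and its edge is knurled with upright ribs 3 mm proud
- front_seat (a point): fixed point (does not turn) 80 mm from the axis, at the height of the disc's top, in the direction of the front pointer: a flat aluminium tongue, 36 mm wide with a pointed end, 8 mm high, on the shelf, reaching to 223 mm from the axis, roughly towards the robot. Seats lie every 60 degrees, 80 mm from the axis; at the start one is at the pointer
- washer_tin: loose low round steel tin with a lid, 52 mm across and 30 mm high, origin at the centre of its underside; stands about 80 mm from the axis, in the seat 60 degrees to one side or the other of the pointer
- jar: loose glass jar with dark cap, 44 mm across and 62 mm high, origin at the centre of its underside; stands in the seat 60 degrees to the other side of the pointer
- anchor_case: loose yellow plastic wall anchor case, 36 x 48 x 28 mm high, origin at the centre of its underside; stands at the pointer or in the seat diametrically opposite
- door_stop: loose round aluminium door stop, 44 mm across at the foot, about 28 mm above, 38 mm high, origin at the centre of its underside; stands in the other of those two seats
- grip: loose green hard silicone grip, 110 x 30 x 18 mm high, lying on the shelf beside the turntable; origin at the centre of its underside, long along its x
There are look-alikes about, which are no part of the job. Leave any pink look-alike of the jar alone.

How it is judged:
By the outcome, as a careful person would: the job done as asked, in the order asked, and still so for the second after the job is handed in, with the robot touching nothing.
It also fails if it takes over 38 s, if anything falls off the work surface, if the arm or the gripper's body presses on something with over 40 N, if the wrist force passes 120 N, or if a joint passes its speed limit or range.

ROBOT

A 7-joint arm with a two-finger parallel gripper is mounted at the origin on the work surface. World frame = base frame: x ahead of the robot, y to its left, z up, the work surface at z = 0. Lengths are in m, angles in rad, forces in N, time in s.
With the tool pointing down it reaches from about 0.425 to 0.825 m from the base axis. Payload 3.6 kg.
Tool frame: the origin (TCP) lies where the fingers leave the gripper's body, on its centre line; the fingertips stand 73 mm ahead of it and the grasp point (between the pads) lies 54 mm ahead of it; z points along the fingers, y is the line along which they close (so a half turn about z gives the same grasp; the last joint's range is limited). The gripper opens to 85 mm and grips with 20 to 120 N. Pads are 22 mm wide; open, the fingers measure 114 mm over their backs; the gripper's body (76 mm by 85 mm) begins 54 mm behind the grasp point. The pads swing forward as they close: fully open they stand 13 mm farther back than shut.
Start: joints at [-1.216, 0.615, -0.013, 1.423, 0.008, 1.103, -0.04], TCP at [0.242, 0.603, 0.304] pointing down, gripper open.
Joint ranges: [-3.12, 3.12], [-0.3, 2.06], [-1.34, 1.32], [0.26, 2.42], [-1.36, 4.5], [0.01, 1.98], [-2.84, 2.84]. Speed limits (rad/s): [2.79, 2.79, 3.14, 3.14, 3.14, 3.14, 3.14].

INTERFACE

Orientations are given as a unit quaternion [x, y, z, w].
In Python, from station import arm, snapshot, camera_info, ticket gives the robot as it stands. Calls block until the motion is done:
- arm.movep(position, orientation): joint-space move of the TCP to a pose.
- arm.line_to(position, velocity=0.15, ori=None): straight line of the TCP; ori=None keeps the orientation; velocity is the mean speed in m/s.
- arm.move_j(angles): joint-space move.
- arm.move_gripper(opening, effort=None): opening from 0.0 (shut) to 1.0 (fully open); effort is the grip in N (None keeps the last); returns when the fingers have stopped.
- arm.pause(seconds).
- arm.ik(position, orientation): joint angles nearest the present ones, or None.
- snapshot(name): name is "scene" or "top" or "wrist"; returns the picture (480x640x3 uint8, blue, green, red); there is no depth.
- camera_info(name): a dict with "fx", "fy", "cx", "cy" (pixels), "R" (3x3) and "t" (3): a world point X has camera coordinates R X + t; the wrist camera has in their place "T_tool_cam" (4x4, takes a point from camera to tool coordinates, whose origin is the TCP and whose axes are the flange's). Camera axes: x right, y down, z forward; pixel columns grow to the right and rows downward; lengths in m; the calibration is good to about 2 mm. The wrist camera is an equidistant fisheye: a pixel r from the principal point sees the ray r / f radians off the axis. A picture is of the moment at which its call begins: read the wrist's pose just before it. camera_info takes no time and is no camera call.
A pose or a line that the arm cannot do raises arm.MotionError and nothing moves.
- ticket.finish_job(): hands the job in; it is judged then, once.
Readings, each from a call of its own:
- arm.read_time(): time.
- arm.read_joint_positions(): joint angles.
- arm.read_dq(): joint speeds.
- arm.read_effort(): joint torques, N m.
- arm.read_tool_pos(): TCP position.
- arm.read_eef_rot(): TCP orientation.
- arm.read_ft_force(): force on the tool from outside, world axes, zero at the start.
- arm.read_wrist_torque(): the same for the moment, N m.
- arm.read_opening(): opening from 0.0 (shut) to 1.0 (fully open).
- arm.read_finger_force(): force on a finger pad.
Only numpy, scipy, OpenCV 4.12 (cv2) and the standard library are available. Lean on these libraries where they do the work, as an engineer would, in place of code of your own. Each camera call takes 0.05 s, during which the arm holds its last target. There are 200 camera calls.

## Working session

There is one attempt and no reset: what is moved stays moved. The work goes in short steps, each a Python script; the robot and the scene stay as the last script left them, time stands still between calls to the robot, and variables do not carry over. Pictures are saved under pics/ and viewed, at most 10 in all, crops included, and the job is handed in when it is done.

```bash
mkdir -p pics
python3 - <<'E'
from station import arm, snapshot, camera_info
import cv2
for n in("scene","top"):
    cv2.imwrite(f"pics/{n}0.png",snapshot(n)); c=camera_info(n); print(n,c)
print(arm.read_time(),arm.read_tool_pos(),arm.read_eef_rot(),arm.read_ft_force())
E
```

```text
scene {'fx': 530.4049775150128, 'fy': 530.4049775150128, 'cx': 324.8513688939299, 'cy': 234.41338266800682, 'R': array([[-0.10567286,  0.99439055, -0.00454768],
       [ 0.68397006,  0.06936362, -0.72620496],
       [-0.72181591, -0.07985063, -0.68746321]]), 't': array([-0.10560615, -0.34493518,  1.24593182])}
top {'fx': 604.6268803872323, 'fy': 604.6268803872323, 'cx': 326.8397372802675, 'cy': 228.92110158437706, 'R': array([[ 0.01852194, -0.99982673, -0.00185709],
       [-0.98867299, -0.01803857, -0.14899773],
       [ 0.14893841,  0.00459578, -0.98883579]]), 't': array([0.14158794, 0.5677019 , 1.05067409])}
0.1 [0.24198115 0.6027229  0.30284972] [ 1.89720625e-01  9.81837440e-01 -1.13093404e-03 -2.17635661e-04] [-0.50749229  0.06727938 -0.06450472]
```

View pics/top0.png

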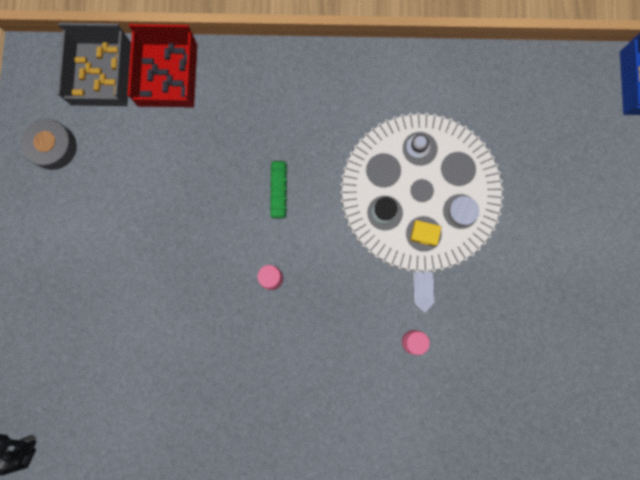

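View pics/scene0.png

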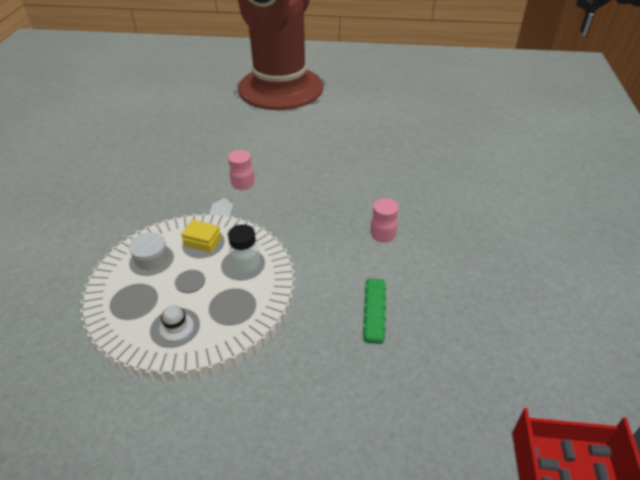

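The top view shows the turntable around (422,190), with the pointer tongue at (424,290). The washer tin candidates:
- The low silver round at (463,210), in the seat to the right of the pointer.
- The grey round with an orange middle at (45,142), which is off the table.
- The silver knob at (419,145), which is the door stop, opposite the pointer.

The first fits: it is flat and wide, and 60° from the pointer. The jar is the dark cap at (386,209). I'll confirm in a crop and locate the disc.

```bash
cat > h.py <<'E'
import numpy as np, cv2
from station import arm, snapshot, camera_info
def ray(name,uv,z):
    c=camera_info(name);R,t=c["R"],c["t"]
    d=R.T@np.array([(uv[0]-c["cx"])/c["fx"],(uv[1]-c["cy"])/c["fy"],1]); o=-R.T@t
    return o+d*(z-o[2])/d[2]
E
python3 - <<'E'
from h import *
from scipy.optimize import least_squares
def disc(name,box):
    im=cv2.imread(f"pics/{name}0.png"); hsv=cv2.cvtColor(im,cv2.COLOR_BGR2HSV)
    m=((hsv[...,2]>185)&(hsv[...,1]<40)).astype(np.uint8); k=np.zeros_like(m); x0,y0,x1,y1=box; k[y0:y1,x0:x1]=1
    m=cv2.morphologyEx(m*k,cv2.MORPH_CLOSE,np.ones((7,7)))
    c=max(cv2.findContours(m,cv2.RETR_EXTERNAL,cv2.CHAIN_APPROX_NONE)[0],key=cv2.contourArea)
    P=np.array([ray(name,p,.034)[:2] for p in cv2.convexHull(c)[:,0]])
    s=least_squares(lambda q:np.hypot(*(P-q[:2]).T)-q[2],[*P.mean(0),.15],loss="soft_l1",f_scale=.002)
    print(name,s.x,np.abs(s.fun).max())
disc("top",(330,100,515,280)); disc("scene",(70,200,305,390))
for n,uv,z in[("tin",(463,210),.064),("jar",(386,208),.096),("case",(426,232),.062),("stop",(420,143),.072),("ptr tip",(425,311),.008),("hub",(422,190),.034),("emptyL",(383,170),.034),("emptyR",(458,168),.034),("grip",(279,190),.018)]: print(n,ray("top",uv,z))
cv2.imwrite("pics/crop.png",cv2.resize(cv2.imread("pics/top0.png")[100:325,330:515],None,fx=2.6,fy=2.6,interpolation=cv2.INTER_CUBIC))
E
```

```text
top [ 0.64076515 -0.02047511  0.14584591] 0.01732958714570121
scene [ 0.64161325 -0.01977019  0.14566431] 0.03874193890330671
tin [ 0.60026967 -0.08982582  0.064     ]
jar [0.59538263 0.05023108 0.096     ]
case [ 0.55977688 -0.02407677  0.062     ]
stop [ 0.71977034 -0.01264186  0.072     ]
ptr tip [ 0.42176475 -0.03008709  0.008     ]
hub [ 0.64191607 -0.02169163  0.034     ]
emptyL [0.67839522 0.05022415 0.034     ]
emptyR [ 0.68469802 -0.08846922  0.034     ]
grip [0.6405977  0.24282297 0.018     ]
```

View pics/crop.png

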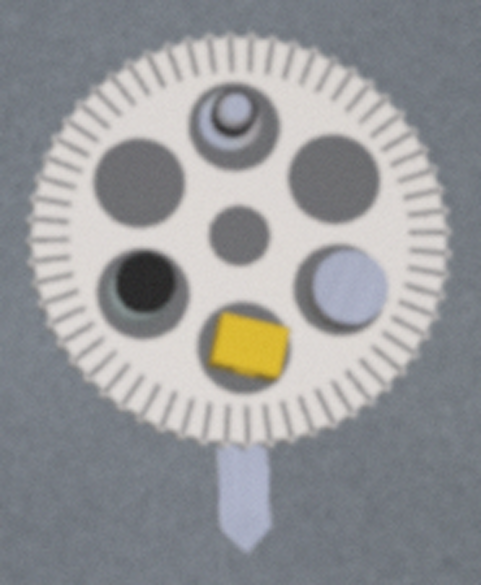

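The crop confirms it: the wide, flat silver tin at crop (350,287) is to the right of the pointer (245,500), and the jar (145,283) is to the left. Its bearing is −121° and the pointer's is −177.5°, so the turn is one click clockwise (−60°). I'll press on the band beside the empty right-hand seat (−57°), well away from the jar. First the IK check.

```bash
cat >> h.py <<'E'
from scipy.spatial.transform import Rotation as Ro
C=np.array([.6412,-.0205]); RAD=.135; A0=np.deg2rad(-57)
def pose(a,z,s=1):
    r=np.array([np.cos(a),np.sin(a),0]); x=s*r; zz=np.array([0,0,-1.])
    return [*(C+RAD*r[:2]),z],Ro.from_matrix(np.c_[x,np.cross(zz,x),zz]).as_quat()
E
python3 - <<'E'
from h import *
for s in(1,-1):
    for d in(0,-30,-66):
        j=arm.ik(*pose(A0+np.deg2rad(d),.107,s)); print(s,d,None if j is None else np.round(j,2))
E
```

```text
1 0 [-0.31  1.21  1.13  1.36 -1.1   1.25 -1.68]
1 -30 [-0.32  1.16  1.13  1.57 -1.12  1.17 -2.03]
1 -66 [ 0.4   0.79 -0.33  1.8   0.4   0.62  2.4 ]
-1 0 [ 0.08  0.94  0.15  1.34 -0.16  0.87  0.85]
-1 -30 [ 0.06  0.87  0.25  1.55 -0.28  0.75  0.49]
-1 -66 [-0.01  0.79  0.33  1.81 -0.41  0.61 -0.01]
```

Run:
```python
from h import *
arm.move_gripper(0.0)
p,q=pose(A0,.20,-1); arm.movep(p,q); arm.line_to(pose(A0,.114,-1)[0],.15); arm.pause(.2)
f0=arm.read_ft_force()[2]; z=.114
print(arm.read_time(),arm.read_opening(),arm.read_tool_pos(),f0)
while z>.102:
    z-=.0007; arm.line_to([*p[:2],z],.02); f=arm.read_ft_force()[2]-f0
    if f>7: break
arm.pause(.1)
print(arm.read_time(),z,f,arm.read_ft_force(),arm.read_tool_pos())
np.save("s.npy",[z,f0])
cv2.imwrite("pics/t1.png",snapshot("scene")[150:400,40:340].repeat(2,0).repeat(2,1))
```

```text
4.8833 -0.0014642301774537804 [ 0.71550648 -0.13393559  0.11561646] -0.22652480688032273
8.2333 0.10489999999999992 7.819799391374805 [-1.39420374  1.60371689  7.52295013] [ 0.71565174 -0.13314108  0.10681134]
```

View pics/t1.png

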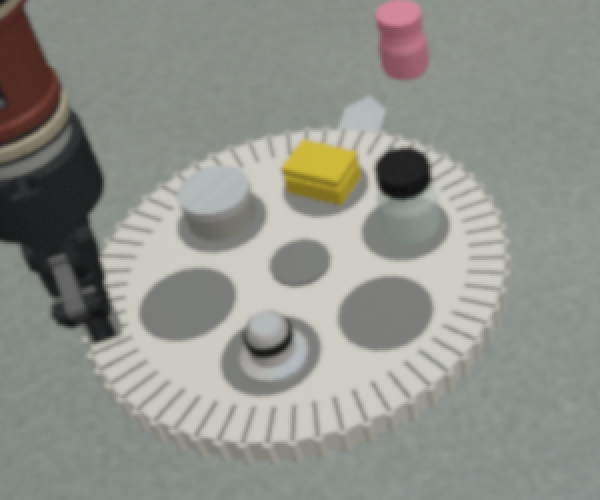

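The fingertip rests on the ribbed band at crop (105,330), at about 8 N and clear of all the objects. Now I'll lead it clockwise.

Run:
```python
from h import *
z,f0=np.load("s.npy")
for i in range(1,21):
    p,q=pose(A0-np.deg2rad(3*i),z,-1); arm.line_to(p,.025,ori=q)
    F=np.array(arm.read_ft_force()); f=F[2]-f0
    if i%2==0:
        v=np.array(arm.read_tool_pos())[:2]-C; print(3*i,np.round(F,1),round(z,5),np.round([np.rad2deg(np.arctan2(v[1],v[0])),np.hypot(*v)],3))
    if f<2.5 or f>20: print("stop",f); break
    z+=np.clip(5e-5*(f-9),-4e-4,4e-4)
arm.pause(.3)
print(arm.read_time(),arm.read_ft_force()); np.save("s.npy",[z,f0])
cv2.imwrite("pics/t2.png",snapshot("scene")[150:400,40:340].repeat(2,0).repeat(2,1))
```

```text
6 [-0.5  1.4  6.9] 0.10482 [-62.227   0.135]
12 [0.7 1.2 6.5] 0.10459 [-67.94    0.135]
18 [1.9 2.1 6.6] 0.10432 [-73.803   0.135]
24 [0.9 2.2 7.6] 0.10416 [-79.879   0.135]
30 [0.6 0.4 9.7] 0.10409 [-86.099   0.135]
36 [-0.8  0.7 10.5] 0.10422 [-92.384   0.135]
42 [-0.5  1.1 10.8] 0.10442 [-98.605   0.135]
48 [-1.5  1.2 10.9] 0.10462 [-104.679    0.135]
54 [-1.2  0.8 10.3] 0.10479 [-110.564    0.135]
60 [0.3 0.4 9.3] 0.10489 [-116.33     0.135]
17.25 [-0.10545606 -0.35802085  8.76180586]
```

View pics/t2.png

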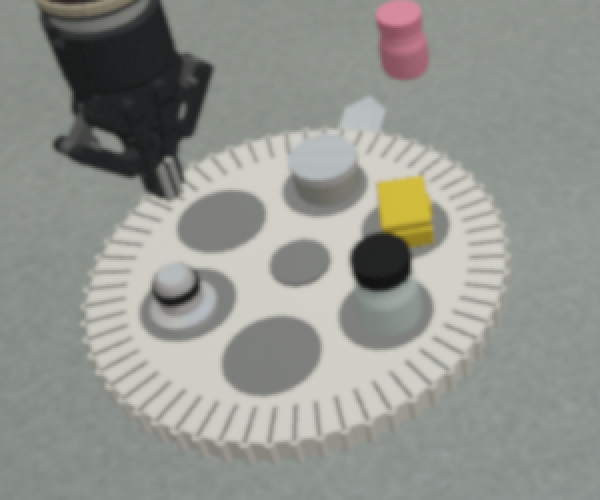

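The disc has turned one click: the tin (323,165) is at the pointer (362,115), and the objects rode round standing. I'll lift straight up, back away and verify.

Run:
```python
from h import *
p=np.array(arm.read_tool_pos()); arm.line_to([p[0],p[1],.125],.03); arm.line_to([p[0],p[1],.30],.15)
arm.line_to([.52,-.33,.30],.2); arm.pause(1.0)
print(arm.read_time(),arm.read_ft_force(),np.abs(arm.read_dq()).max())
im=snapshot("top"); im2=snapshot("top")
print(cv2.absdiff(im,im2)[100:320,330:515].mean())
cv2.imwrite("pics/top3.png",im[60:360,230:630].repeat(2,0).repeat(2,1))
```

```text
21.5833 [ 0.04689133 -0.09308558  0.48509332] 0.003366061685795449
1.9356756756756757
```

View pics/top3.png

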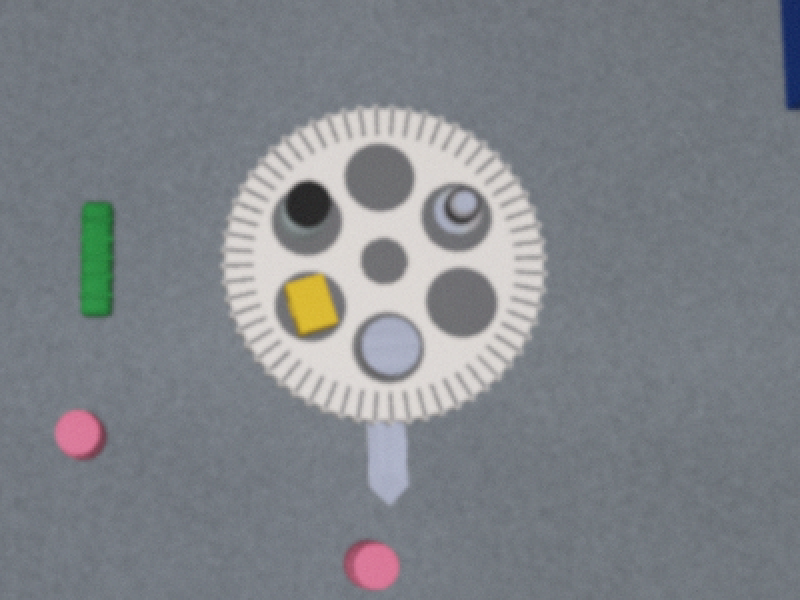

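The tin (390,345) sits in the seat in line with the pointer (388,470). All four objects are standing in their seats, the grip and pink jars are where they were, and the hand is clear.

```bash
python3 -c "
from station import ticket
print(ticket.finish_job())"
```

```text
the job is handed in; nothing more can be done
None
```

I turned the turntable one click clockwise, so the washer tin now rests at the front pointer; all four objects are still standing in their seats, the grip is untouched, the hand is clear, and the job was handed in at about 22 s.

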